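# Angle the rail past the post into the locating bay

## Task

Push the long aluminium bar along the fixture plate into the blue locating bay: push its orange-capped end in behind the copper post first, then push the other end round until the whole bar lies fully home, flat against the bay's back fence along its full length. Only push it, without picking it up off the plate, and leave the other parts where they stand.

Things in the scene. Friction and masses are not known exactly. Their poses are not given: they have to be found in the camera images.
- bar: Loose aluminium bar, 25 wide (its x) x 220 long (its y) x 25 mm high, about 0.36 kg; its +y end has an orange cap (last 18 mm). Origin: centre of its underside, on the plate's top (z = 0.012). It starts on the robot's side of the bay, roughly parallel to the fence, its capped end short of the post sideways, so that this end can move straight at the fence without meeting the post.
- cap_end (a point): Centre of the bar's orange-capped end face (bar's y = +110 mm, half-way up).
- plain_end (a point): Centre of the bar's other, plain end face (bar's y = -110 mm, half-way up).
- bay: Fixed blue three-sided bay, open to its -x (towards the robot). Origin: on the plate's top (z = 0.012), where the seated bar's centre belongs; the bar then lies along the bay's y, cap at +y. Back fence: face at x = +12.5 mm, 284 mm long. Cheeks: inner faces at y = +-122 mm, 20 mm thick, reaching out to x = -32.5 mm. Walls 22 mm high, no floor; 24 mm play lengthwise.
- post: Fixed copper post, 20 mm diameter, 52 mm high with its steel stud, before the +y end of the bay's opening: in the bay's frame its centre is at x about -49 mm, y 70 to 86 mm. Origin: centre of its foot, on the plate. It stops the bar going straight in; between it and the back fence is a 50 mm gap for the capped end.
- hub: Loose cast hub, flange 84 mm diameter, 52 mm high, upright, beyond the bay's -y cheek. Origin: centre of its underside. Leave it alone.
- ball_gauge: Loose steel cone gauge with a white ball on top, 38 mm diameter, 106 mm high, beyond the bay's +y cheek. Origin: centre of its underside. Leave it alone.
- gear_ring: Loose steel gear ring, 90 mm diameter, 18 mm high, lying behind the back fence. Origin: centre of its underside. Leave it alone.
- pinion: Loose brass pinion, 54 mm diameter, 20 mm high, lying near the post on the robot's side of the bay. Origin: centre of its underside. Leave it alone.
- spacer: Loose copper spacer, 24 mm diameter, 45 mm high, standing near the plate's left edge. Origin: centre of its underside. Leave it alone.
- gauge_block: Loose steel gauge block, 35 x 60 x 20 mm, lying behind the back fence. Origin: centre of its underside. Leave it alone.
There are look-alikes about, which are no part of the job. What is meant by the bar is not pink, and is the smaller of those in its own colour.

How it is judged:
On the way:
1. the orange-capped end has passed behind the post, the other end still out of the bay (y of cap_end in the frame of post above 0 m and x of cap_end in the frame of bay above -0.035 m and x of plain_end in the frame of bay below -0.03 m), for 0.1 s.
At the end, for the whole second after the job is handed in: The bar lies flat on the plate at rest inside the bay, capped end behind the post, both its ends within 5 mm of touching the back fence and between the two cheeks (x of cap_end in the frame of bay between -0.005 and 0.01 m and x of plain_end in the frame of bay between -0.005 and 0.01 m and y of cap_end in the frame of bay between 0.09 and 0.13 m and y of plain_end in the frame of bay between -0.13 and -0.09 m and height (world z) of bar below 0.016 m and angle between bar's own z axis and vertical below 0.06 rad and linear speed of bar below 0.01 m/s and angular speed of bar below 0.05 rad/s).
It fails at once if the bar is lifted off the plate or tipped up (height (world z) of bar above 0.022 m or angle between bar's own z axis and vertical above 0.15 rad).
It fails at once if another part is shifted by more than 15 mm or knocked over (distance of any of hub, ball_gauge, gear_ring, pinion, spacer, gauge_block from where it was at the start of the episode above 0.015 m or angle between any of hub, ball_gauge, gear_ring, pinion, spacer, gauge_block's own z axis and vertical above 0.35 rad).
It also fails if it takes over 58 s, if anything falls off the work surface, if the arm or the gripper's body presses on something with over 40 N, if the wrist force passes 120 N, or if a joint passes its speed limit or range.

## Robot

A 6-joint arm with a two-finger parallel gripper is mounted at the origin on the work surface. World frame = base frame: x ahead of the robot, y to its left, z up, the work surface at z = 0. Lengths are in m, angles in rad, forces in N, time in s.
With the tool pointing down it reaches from about 0.3 to 0.875 m from the base axis. Payload 6.4 kg.
Tool frame: the origin (TCP) lies on the mounting face of the last link; the fingertips stand 173 mm ahead of it and the grasp point (between the pads) lies 155 mm ahead of it; z points along the fingers, y is the line along which they close (so a half turn about z gives the same grasp; the last joint's range is limited). The gripper opens to 85 mm and grips with 20 to 120 N. Pads are 22 mm wide; open, the fingers measure 114 mm over their backs; the gripper's body (76 mm by 85 mm) begins 54 mm behind the grasp point. The pads swing forward as they close: fully open they stand 13 mm farther back than shut.
Start: joints at [-1.509, 0.181, 1.607, -0, 1.354, -0.206], TCP at [0.152, -0.555, 0.405] pointing down, gripper open.
Joint ranges: [-2.99, 2.99], [-0.89, 2.07], [0.3, 2.58], [-1.14, 4.28], [0, 2.63], [-3.12, 3.12]. Speed limits (rad/s): [2.57, 2.57, 3.01, 3.14, 3.14, 3.14].

## Interface

Orientations are given as [roll, pitch, yaw] about the fixed x, y, z axes, in that order (R = Rz(yaw) Ry(pitch) Rx(roll)).
In Python, from cell import env gives the robot as it stands.
- The arm moves only by the shell command python3 -m handwheel 'ROWS'. ROWS is text: rows parted by semicolons, each of 7 numbers parted by spaces: the turn, a rotation vector about the tool's x, y, z in degrees, then the shift along the tool's x, y, z in mm, then the opening, from 0 (shut) to 1 (fully open). A call has 1 to 5 rows; each row shifts and turns the commanded pose from where the row before left it, along the tool's axes as they then stand; what a row does not reach is not made up. A row lasts 1/12 s, in which the tool goes at most 41.7 mm and 7.16 degrees, less where a joint would pass 70% of its speed; a pose out of reach is approached as far as the arm can. A call is refused whole if a number of a shift passes 41.7 or a number of a turn 7.16, either way. A call with a gripper value outside its range is refused whole. The fingers move at their own pace and stop on an object; the grip force is fixed at half the most. Time passes only in rows, so rows that do not move let the fingers close. It gives the time, the measured TCP pose, the force, the opening and the grip force at its end, in the units of the state.
- env.sense(): the state, without advancing time (a new reading comes with each control period).
- env.camera(name): name is "side" or "top" or "wrist"; returns (picture, depth): 400x640x3 uint8, red, green, blue; 400x640 float32, m along the optical axis (not along the pixel's ray), 0 where there is no reading.
- env.calibration(name): a dict with "camera_matrix" (3x3 intrinsics, pixels), "rvec" (rotation vector, rad) and "tvec" (3), from world to camera coordinates, as OpenCV has them; the wrist camera has in their place "tool_from_camera" (4x4, takes a point from camera to tool coordinates, whose origin is the TCP and whose axes are the flange's). Camera axes: x right, y down, z forward; pixel columns grow to the right and rows downward; lengths in m; the calibration is good to about 2 mm. A picture is of the moment at which its call begins: read the wrist's pose just before it. calibration takes no time and is no camera call.
- env.close_job(): hands the job in; it is judged then, once.
The state is a dict: "t": time; "joint_pos": joint angles; "qvel": joint speeds; "tau": joint torques, N m; "tool_pos": TCP position; "tcp_rot": TCP orientation; "force": force on the tool from outside, world axes, zero at the start; "wrist_torque": the same for the moment, N m; "width": finger opening in m; "grip_force": force on a finger pad.
Only numpy, scipy, OpenCV 4.12 (cv2) and the standard library are available. Lean on these libraries where they do the work, as an engineer would, in place of code of your own. Each camera call takes 0.05 s, during which the arm holds its last target. There are 200 camera calls.

## Working session

There is one attempt and no reset: what is moved stays moved. The work goes in short steps, Python scripts to look and compute and a shell command to move; the robot and the scene stay as the last step left them, time stands still between calls to the robot, and variables do not carry over. Pictures are saved under pics/ and viewed, at most 10 in all, crops included, and the job is handed in when it is done.

```bash
mkdir -p pics; python3 - <<'E'
from cell import env
import cv2,numpy as np
s=env.sense();print({k:np.round(v,3) for k,v in s.items()})
for n in("top","side"):
    p,d=env.camera(n);cv2.imwrite(f"pics/{n}0.png",p[:,:,::-1]);np.savez(f"pics/{n}0.npz",p=p,d=d)
    c=env.calibration(n);print(n,c)
E
```

```text
{'t': np.float64(0.0), 'joint_pos': array([-1.509,  0.182,  1.608, -0.   ,  1.354, -0.206]), 'qvel': array([-0.001, -0.001, -0.001,  0.001, -0.   ,  0.   ]), 'tau': array([-0.0000e+00, -4.4487e+01, -3.5134e+01, -0.0000e+00,  9.0000e-03,
        0.0000e+00]), 'tool_pos': array([ 0.152, -0.554,  0.404]), 'tcp_rot': array([-3.14 , -0.   ,  0.268]), 'force': array([ 0.124, -0.47 , -0.133]), 'wrist_torque': array([ 0.054, -0.046, -0.031]), 'grip_force': np.float64(0.0), 'width': np.float64(0.085)}
top {'camera_matrix': array([[429.31149438,   0.        , 314.68327561],
       [  0.        , 429.31149438, 197.55710724],
       [  0.        ,   0.        ,   1.        ]]), 'rvec': array([ 2.1336283 , -2.12070093,  0.22125292]), 'tvec': array([0.03155758, 0.46206302, 1.00728719])}
side {'camera_matrix': array([[417.38117282,   0.        , 317.72031239],
       [  0.        , 417.38117282, 200.2334829 ],
       [  0.        ,   0.        ,   1.        ]]), 'rvec': array([ 0.49443201, -2.60417733,  1.36928115]), 'tvec': array([0.42928973, 0.12492085, 1.08396256])}
```

View pics/top0.png

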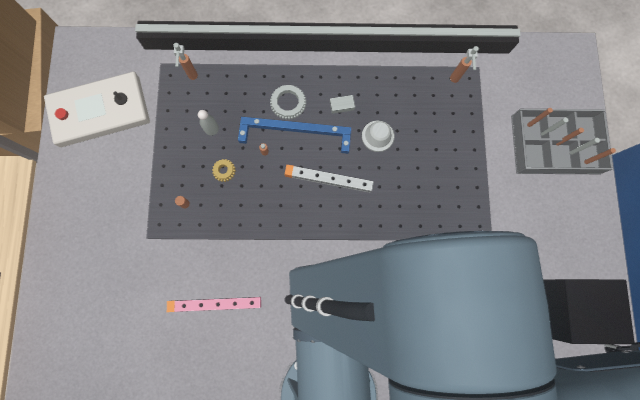

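The top view shows the bar at (285..373, 166..188) with its cap at the left, the bay fence running (240,122)-(350,131), the post at (264,148) and the pinion at (223,170). Next I'll measure these.

```bash
cat > h.py <<'E'
import cv2,numpy as np
from cell import env
def ray(n,uv,z):
    c=env.calibration(n);R=cv2.Rodrigues(c["rvec"])[0];K=c["camera_matrix"]
    uv=np.atleast_2d(uv).astype(float);d=np.c_[uv,np.ones(len(uv))]@np.linalg.inv(K).T@R
    o=-R.T@c["tvec"];return (o+d*((z-o[2])/d[:,2])[:,None])[:,:2]
def box(n,mask,z):
    cs=cv2.findContours(mask.astype(np.uint8),cv2.RETR_EXTERNAL,cv2.CHAIN_APPROX_NONE)[0]
    out=[]
    for c in cs:
        if cv2.contourArea(c)>12:
            p=(ray(n,c[:,0],z)*1000).astype(np.float32);r=cv2.minAreaRect(p);out.append((cv2.contourArea(c),c[:,0].mean(0).round(),np.round(r[0],1),np.round(r[1],1),round(r[2],1)))
    return out
def roi(m,u0,u1,v0,v1):
    o=np.zeros_like(m);o[v0:v1,u0:u1]=m[v0:v1,u0:u1];return o
E
python3 - <<'E'
from h import *
p=np.load("pics/top0.npz")["p"];hsv=cv2.cvtColor(p,cv2.COLOR_RGB2HSV);H,S,V=[hsv[...,i].astype(int) for i in range(3)]
blue=roi((H>100)&(H<120)&(S>110)&(V>60),200,400,100,170)
print("blue",box("top",blue,.034))
# fence front edge & ends: fit
ys=[]
for u in range(255,336,5):
    v=np.where(blue[:,u])[0];ys.append((u,v.min(),v.max()))
print(ys)
org=roi((H<15)&(S>140)&(V>150),270,380,155,200);print("cap",box("top",org,.037))
bar=roi((V>140),275,385,155,200);print("bar",box("top",bar|org,.037))
post=roi((H<18)&(S>60)&(V>80),250,280,135,165);print("post",box("top",post,.04))
pin=roi((H>15)&(H<30)&(S>100),205,245,150,190);print("pin",box("top",pin,.03))
hub=roi(V>140,355,400,115,160);print("hub",box("top",hub,.03))
im=cv2.resize(p[90:210,180:420],None,fx=3.3,fy=3.3,interpolation=2);cv2.imwrite("pics/crop.png",im[:,:,::-1])
E
```

```text
blue [(1134.5, array([296., 130.]), array([627.6,  87.2]), array([282.7,  68.8]), 84.7)]
[(255, np.int64(118), np.int64(127)), (260, np.int64(119), np.int64(127)), (265, np.int64(119), np.int64(128)), (270, np.int64(120), np.int64(128)), (275, np.int64(120), np.int64(129)), (280, np.int64(120), np.int64(129)), (285, np.int64(121), np.int64(129)), (290, np.int64(121), np.int64(130)), (295, np.int64(122), np.int64(130)), (300, np.int64(122), np.int64(131)), (305, np.int64(123), np.int64(131)), (310, np.int64(123), np.int64(132)), (315, np.int64(124), np.int64(132)), (320, np.int64(124), np.int64(133)), (325, np.int64(125), np.int64(133)), (330, np.int64(125), np.int64(134)), (335, np.int64(132), np.int64(134))]
cap [(55.0, array([288., 170.]), array([532.9, 100.2]), array([15.7, 27.5]), 80.0)]
bar [(804.5, array([328., 177.]), array([ 5.155e+02, -3.000e-01]), array([221.8,  30.4]), 80.5)]
post [(44.0, array([264., 149.]), array([585.8, 164.6]), array([26.2, 20.1]), 1.5)]
pin [(339.5, array([223., 170.]), array([532.2, 263. ]), array([54.8, 52.5]), 2.3)]
hub [(733.5, array([377., 136.]), array([ 629.3, -126.1]), array([79.7, 80.9]), 89.1)]
```

View pics/crop.png

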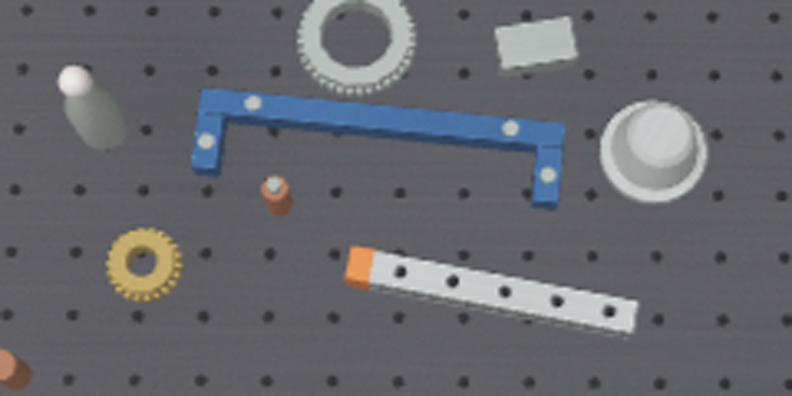

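View pics/side0.png

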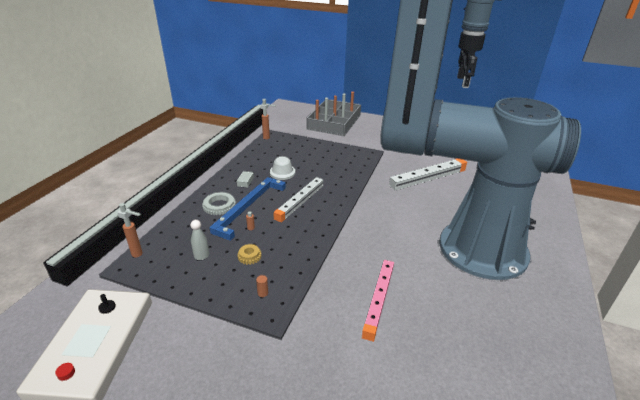

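The side view confirms that the second aluminium bar, near (428,172), lies off the plate and is the look-alike. Our bar is on the plate at (300,200).

In the bay frame (origin about world (629.5, 87), yaw -5.3°):
- **Bar:** centre (-103,-97), tilted about -4°.
- **Post:** (-50,74).

I'll align the tool's yaw with the bay and move to behind the bar.

```bash

python3 -m handwheel '0 0 6.9 0 0 0 0;0 0 6.9 0 0 0 0;0 0 6.9 0 0 0 0'
python3 -m handwheel '0 0 0 13.3 -29.2 6 0;0 0 0 13.3 -29.2 6 0;0 0 0 13.3 -29.2 6 0;0 0 0 13.3 -29.2 6 0;0 0 0 13.3 -29.2 6 0'
python3 -m handwheel '0 0 0 13.3 -29.2 6 0;0 0 0 13.3 -29.2 6 0;0 0 0 13.3 -29.2 6 0;0 0 0 13.3 -29.2 6 0;0 0 0 13.3 -29.2 6 0'
python3 -m handwheel '0 0 0 13.3 -29.2 6 0;0 0 0 13.3 -29.2 6 0;0 0 0 13.3 -29.2 6 0;0 0 0 13.3 -29.2 6 0;0 0 0 13.3 -29.2 6 0'
python3 -m handwheel '0 0 0 13.3 -29.2 6 0;0 0 0 13.3 -29.2 6 0;0 0 0 13.3 -29.2 6 0;0 0 0 13.3 -29.2 6 0;0 0 0 13.3 -29.2 6 0'
cat >> h.py <<'E'
O=np.array([629.5,87.0]);A=np.radians(-5.3);BX=np.array([np.cos(A),np.sin(A)]);BY=np.array([-np.sin(A),np.cos(A)])
def bay(p): r=np.asarray(p)[...,:2]-O;return np.round([r@BX,r@BY],1)
def state():
    s=env.sense();print("t",round(float(s["t"]),2),"tool bay",bay(np.array(s["tool_pos"])*1000),"tip z",round((s["tool_pos"][2]-.173)*1000,1),"rot",np.round(s["tcp_rot"],3),"F",np.round(s["force"],1),"w",round(float(s["width"]),3))
def pic(n,name):
    p,d=env.camera(n);cv2.imwrite("pics/"+name+".png",p[:,:,::-1]);return p,d
E
python3 - <<'E'
from h import *
state();pic("top","t1");state()
E
```

```text
t: 0.35
tool_pos: [0.1522, -0.5543, 0.4041]
tcp_rot: [-3.14, 0.0, -0.099]
force: [0.4, -0.5, -0.2]
width: 0.0514
grip_force: 0.0
t: 0.77
tool_pos: [0.2324, -0.4138, 0.3739]
tcp_rot: [-3.141, 0.0, -0.094]
force: [0.8, 0.6, -0.2]
width: 0.0004
grip_force: 0.0
t: 1.18
tool_pos: [0.3122, -0.2746, 0.3442]
tcp_rot: [-3.141, 0.0, -0.094]
force: [0.4, 0.3, -0.5]
width: 0.0002
grip_force: 0.0
t: 1.6
tool_pos: [0.392, -0.1354, 0.3143]
tcp_rot: [-3.142, -0.0, -0.094]
force: [0.6, -0.7, -1.1]
width: -0.0001
grip_force: 0.0
t: 2.02
tool_pos: [0.4719, 0.0038, 0.2842]
tcp_rot: [3.142, 0.0, -0.093]
force: [0.4, 0.0, 0.2]
width: -0.0001
grip_force: 0.0
t 2.02 tool bay [-149.3  -97.4] tip z 111.2 rot [ 3.142  0.    -0.093] F [0.4 0.  0.2] w -0.0
t 2.07 tool bay [-148.3  -93.9] tip z 110.4 rot [-3.139 -0.    -0.092] F [-2.2  1.8  0.5] w 0.0
```

View pics/t1.png

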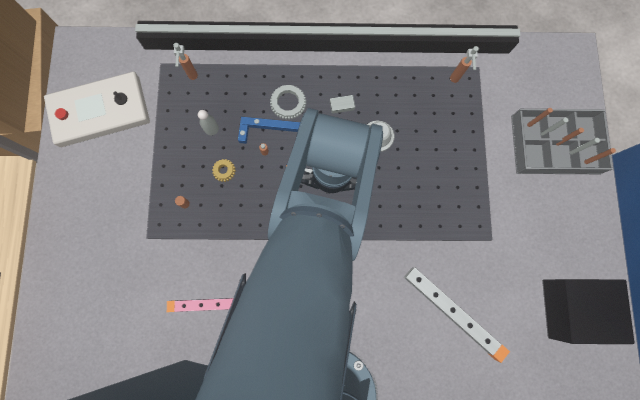

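The top view is blocked by the arm (the wrist is at (335,165)). I'll use the wrist and side cameras from here.

```bash
python3 - <<'E'
from h import *
p,_=pic("wrist","w1");q,_=pic("side","s1")
cv2.imwrite("pics/ws1.png",np.hstack([cv2.resize(p,(400,250)),q[130:380,130:530]])[:,:,::-1]);print(env.calibration("wrist"))
E
```

```text
{'camera_matrix': array([[332.33754183,   0.        , 321.16888198],
       [  0.        , 332.33754183, 193.97027588],
       [  0.        ,   0.        ,   1.        ]]), 'tool_from_camera': array([[-8.29644130e-04, -9.66152708e-01, -2.57969486e-01,
         6.56774243e-02],
       [ 9.99999653e-01, -8.22600333e-04, -1.35234219e-04,
         5.48458271e-04],
       [-8.15488784e-05, -2.57969509e-01,  9.66153055e-01,
         3.23352753e-02],
       [ 0.00000000e+00,  0.00000000e+00,  0.00000000e+00,
         1.00000000e+00]])}
```

View pics/ws1.png

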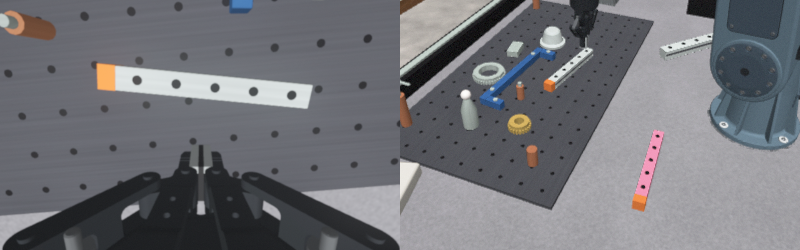

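The wrist crop shows the bar at (97..312, 63..108), ahead of the closed fingers at (200,150). The side crop shows the bar still untouched. I'll write a tracker that uses the wrist and side cameras.

```bash
cat >> h.py <<'E'
from scipy.spatial.transform import Rotation as Ro
def wray(uv,z,s):
    c=env.calibration("wrist");T=np.eye(4);T[:3,:3]=Ro.from_euler("xyz",s["tcp_rot"]).as_matrix();T[:3,3]=s["tool_pos"]
    T=T@c["tool_from_camera"];uv=np.atleast_2d(uv).astype(float)
    d=np.c_[uv,np.ones(len(uv))]@np.linalg.inv(c["camera_matrix"]).T@T[:3,:3].T;o=T[:3,3]
    return (o+d*((z-o[2])/d[:,2])[:,None])[:,:2]*1000
def track(n,name=None,S0=130):
    s=env.sense();p,d=env.camera(n)
    if name: cv2.imwrite("pics/"+name+".png",p[:,:,::-1])
    h=cv2.cvtColor(p,cv2.COLOR_RGB2HSV).astype(int);H,S,V=h[...,0],h[...,1],h[...,2]
    u,v=np.meshgrid(np.arange(640),np.arange(400));uv=np.c_[u.ravel(),v.ravel()]
    w=wray(uv,.037,s) if n=="wrist" else ray(n,uv,.037)*1000
    b=np.array(bay(w)).reshape(2,400,640)
    R=(b[0]>-160)&(b[0]<20)&(b[1]>-235)&(b[1]<135)
    org=R&(H<18)&(S>150)&(V>150);sil=R&(S<45)&(V>S0)
    m=cv2.morphologyEx((org|sil).astype(np.uint8),cv2.MORPH_CLOSE,np.ones((3,3)))
    k,l,st,_=cv2.connectedComponentsWithStats(m)
    j=np.bincount(l[org]).argmax() if org.any() else 1+st[1:,4].argmax()
    rect=cv2.minAreaRect(np.stack([b[0][l==j],b[1][l==j]],1).astype(np.float32))
    P=cv2.boxPoints(rect);e=[P[1]-P[0],P[2]-P[1]];L=e[0] if np.hypot(*e[0])>np.hypot(*e[1]) else e[1]
    L=L*np.sign(L[1]);L/=np.hypot(*L);c=np.array(rect[0])
    oc=np.array([b[0][org].mean(),b[1][org].mean()]) if org.any() else None
    print(n,"size",np.round(rect[1],0),"centre",np.round(c,1),"cap",np.round(c+110*L,1),"plain",np.round(c-110*L,1),"ang",round(np.degrees(np.arctan2(L[0],L[1])),1),"orangeC",oc is not None and np.round(oc,1))
E
python3 - <<'E'
from h import *
state();track("wrist");track("side")
E
```

```text
t 2.17 tool bay [-149.5  -97.3] tip z 110.8 rot [-3.141e+00  2.000e-03 -8.900e-02] F [ 0.2 -0.1  0. ] w -0.0
wrist size [220.  27.] centre [-103.6  -97.6] cap [-92.7  11.9] plain [-114.4 -207. ] ang 5.7 orangeC [-92.9   2.4]
side size [271.  52.] centre [-110.4  -96.4] cap [-106.3   13.5] plain [-114.4 -206.3] ang 2.1 orangeC [-102.1   17. ]
```

```bash

python3 -m handwheel '0 0 0 0 0 30 0;0 0 0 0 0 30 0;0 0 0 0 0 20 0;0 0 0 0 0 10 0;0 0 0 0 0 0 0'
python3 -m handwheel '0 0 0 10 0 0 0;0 0 0 5 0 0 0;0 0 0 5 0 0 0;0 0 0 5 0 0 0;0 0 0 5 0 0 0'
python3 -m handwheel '0 0 0 5 0 0 0;0 0 0 5 0 0 0;0 0 0 5 0 0 0;0 0 0 5 0 0 0;0 0 0 0 0 0 0'
python3 - <<'E'
from h import *
state();track("wrist","w2")
E
```

```text
t: 2.68
tool_pos: [0.4702, 0.0013, 0.1929]
tcp_rot: [-3.141, 0.004, -0.095]
force: [-1.4, -0.6, 0.1]
width: 0.0
grip_force: 0.0
t: 3.1
tool_pos: [0.5018, -0.0007, 0.1954]
tcp_rot: [3.141, 0.001, -0.093]
force: [-4.1, 0.1, 3.3]
width: 0.0
grip_force: 2.3
t: 3.52
tool_pos: [0.5225, -0.0027, 0.1948]
tcp_rot: [3.142, -0.002, -0.094]
force: [-0.7, -0.3, -0.0]
width: 0.0
grip_force: 0.1
t 3.52 tool bay [-98.3 -99.2] tip z 21.8 rot [ 3.142e+00 -2.000e-03 -9.400e-02] F [-0.7 -0.3 -0. ] w 0.0
wrist size [218.  26.] centre [-72.8 -97. ] cap [-66.1  12.8] plain [ -79.6 -206.8] ang 3.5 orangeC [-66.4   2.9]
```

```bash

python3 -m handwheel '0 0 0 -15 0 0 0;0 0 0 0 -30 0 0;0 0 0 0 -30 0 0;0 0 0 0 -30 0 0;0 0 0 0 -8 0 0'
python3 -m handwheel '0 0 0 10 0 0 0;0 0 0 8 0 0 0;0 0 0 6 0 0 0;0 0 0 6 0 0 0;0 0 0 6 0 0 0'
python3 -m handwheel '0 0 0 6 0 0 0;0 0 0 6 0 0 0;0 0 0 6 0 0 0;0 0 0 6 0 0 0;0 0 0 0 0 0 0'
python3 - <<'E'
from h import *
state();track("wrist","w3")
E
```

```text
t: 3.98
tool_pos: [0.5159, 0.0993, 0.195]
tcp_rot: [-3.14, -0.002, -0.092]
force: [0.3, 0.5, 0.5]
width: -0.0002
grip_force: 0.0
t: 4.4
tool_pos: [0.552, 0.0919, 0.1946]
tcp_rot: [3.141, 0.001, -0.095]
force: [-2.5, -0.4, 1.7]
width: 0.0
grip_force: 1.1
t: 4.82
tool_pos: [0.5766, 0.0905, 0.1949]
tcp_rot: [-3.141, -0.002, -0.094]
force: [0.6, 1.0, -0.4]
width: -0.0001
grip_force: 0.0
t 4.82 tool bay [-53.   -1.4] tip z 21.9 rot [-3.141e+00 -2.000e-03 -9.400e-02] F [ 0.6  1.  -0.4] w -0.0
wrist size [164.  27.] centre [-48.1 -68.9] cap [-12.5  35.1] plain [ -83.8 -173. ] ang 18.9 orangeC [-23.9  -0.3]
```

```bash

python3 -m handwheel '0 0 0 -29 0 0 0;0 0 0 -29 0 0 0;0 0 0 -29 0 0 0;0 0 0 0 30 0 0;0 0 0 0 30 0 0'
python3 -m handwheel '0 0 0 0 30 0 0;0 0 0 0 30 0 0;0 0 0 0 30 0 0;0 0 0 0 30 0 0;0 0 0 0 30 0 0'
python3 -m handwheel '0 0 0 0 27 0 0;0 0 0 19 0 0 0;0 0 0 18 0 0 0;0 0 0 0 0 0 0'
python3 - <<'E'
from h import *
state();track("wrist","w4")
E
```

```text
t: 5.28
tool_pos: [0.4812, 0.0403, 0.1945]
tcp_rot: [-3.141, 0.001, -0.089]
force: [0.4, -1.8, 0.1]
width: 0.0001
grip_force: 0.0
t: 5.7
tool_pos: [0.4688, -0.1115, 0.195]
tcp_rot: [3.141, -0.001, -0.093]
force: [0.7, -0.3, -0.3]
width: 0.0005
grip_force: 0.0
t: 6.03
tool_pos: [0.5059, -0.1421, 0.1958]
tcp_rot: [3.14, -0.005, -0.095]
force: [-0.3, -0.0, 0.8]
width: -0.0003
grip_force: 0.0
t 6.03 tool bay [-102.  -239.5] tip z 22.8 rot [ 3.14  -0.005 -0.095] F [-0.3 -0.   0.8] w -0.0
wrist size [93. 25.] centre [ -78.8 -158.2] cap [-42.4 -54.4] plain [-115.2 -262. ] ang 19.3 orangeC False
```

View pics/w4.png

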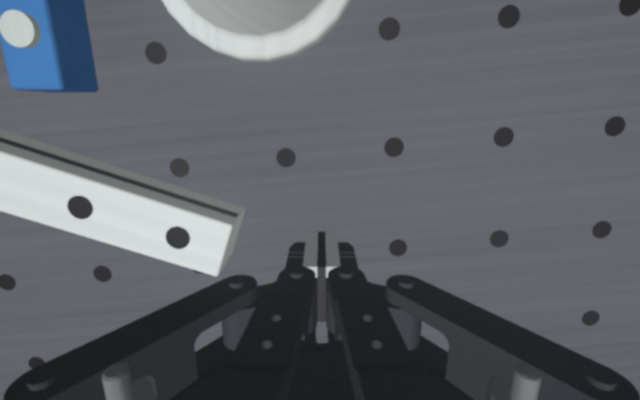

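The bar's plain end shows at about (235,240), left of the fingers at (322,250), and the -y cheek is at the top left. Now I'll push along the bar's axis.

```bash

python3 -m handwheel '0 0 0 2 -6 0 0;0 0 0 2 -6 0 0;0 0 0 2 -6 0 0;0 0 0 2 -6 0 0;0 0 0 2 -6 0 0'
python3 -m handwheel '0 0 0 2 -6 0 0;0 0 0 2 -6 0 0;0 0 0 2 -6 0 0;0 0 0 2 -6 0 0;0 0 0 2 -6 0 0'
python3 -m handwheel '0 0 0 2 -6 0 0;0 0 0 2 -6 0 0;0 0 0 0 0 0 0'
python3 - <<'E'
from h import *
state();track("wrist","w5");pic("side","s5")
p=cv2.imread("pics/s5.png")[130:280,170:370];w=cv2.imread("pics/w5.png")
cv2.imwrite("pics/ws5.png",np.hstack([cv2.resize(w,(360,300)),cv2.resize(p,(400,300),interpolation=2)]))
E
```

```text
t: 6.5
tool_pos: [0.516, -0.1106, 0.1947]
tcp_rot: [3.141, 0.0, -0.093]
force: [0.2, -1.9, -0.6]
width: -0.0001
grip_force: 1.1
t: 6.92
tool_pos: [0.5291, -0.082, 0.1946]
tcp_rot: [3.142, 0.0, -0.093]
force: [-0.9, -0.7, -0.4]
width: 0.0002
grip_force: 1.1
t: 7.17
tool_pos: [0.5344, -0.0699, 0.1947]
tcp_rot: [-3.141, -0.0, -0.093]
force: [0.0, 0.3, -0.4]
width: -0.0002
grip_force: 0.0
t 7.17 tool bay [ -80.2 -165. ] tip z 21.7 rot [-3.141 -0.    -0.093] F [ 0.   0.3 -0.4] w -0.0
wrist size [63. 37.] centre [   1.3 -203.4] cap [  1.5 -93.4] plain [   1.1 -313.4] ang 0.1 orangeC False
```

View pics/ws5.png

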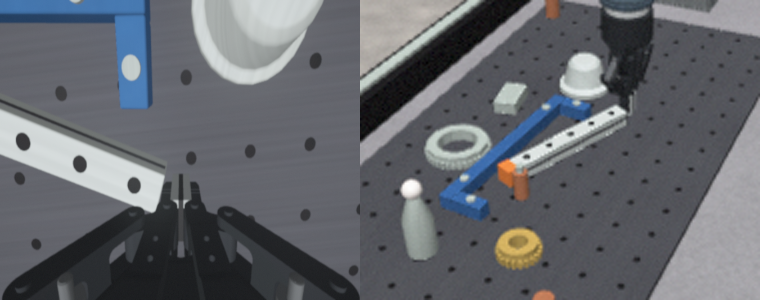

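The bar's capped end is just reaching the gap behind the post: orange at (508,172) in the side crop, with the post in front of it. The plain end is against the fingers. I'll continue along the bay's +y.

```bash
sed -i 's/&(b\[1\]<135)/\&(b[1]<135)\&~((b[1]<-140)\&(b[0]>-45))\&~((b[0]>-34)\&(abs(b[1])>121))/' h.py
python3 -m handwheel '0 0 0 0 -5 0 0;0 0 0 0 -5 0 0;0 0 0 0 -5 0 0;0 0 0 0 -5 0 0;0 0 0 0 0 0 0'
python3 - <<'E'
from h import *
state();track("wrist","w6");track("side","s6")
E
```

```text
t: 7.68
tool_pos: [0.5358, -0.0502, 0.1947]
tcp_rot: [-3.141, 0.0, -0.093]
force: [0.1, -0.1, 0.3]
width: -0.0001
grip_force: 0.2
t 7.68 tool bay [ -80.6 -145.2] tip z 21.7 rot [-3.141  0.    -0.093] F [ 0.1 -0.1  0.3] w -0.0
wrist size [116.  25.] centre [-56.4 -76.5] cap [-18.3  26.7] plain [ -94.4 -179.7] ang 20.2 orangeC False
side size [268.  53.] centre [-53.  -30.7] cap [-16.   72.9] plain [ -90.  -134.3] ang 19.7 orangeC [-14.6  80.9]
```

```bash

python3 -m handwheel '0 0 0 0 -5 0 0;0 0 0 0 -5 0 0;0 0 0 0 -5 0 0;0 0 0 0 -5 0 0;0 0 0 0 -5 0 0'
python3 -m handwheel '0 0 0 0 -2 0 0;0 0 0 0 0 0 0'
python3 - <<'E'
from h import *
state();track("wrist","w7");track("side","s7")
E
```

```text
t: 8.2
tool_pos: [0.5382, -0.0258, 0.1947]
tcp_rot: [3.141, 0.0, -0.093]
force: [-0.9, -2.8, 0.3]
width: 0.0
grip_force: 1.6
t: 8.37
tool_pos: [0.5383, -0.0235, 0.1947]
tcp_rot: [-3.141, 0.0, -0.093]
force: [-1.1, -1.2, -0.2]
width: 0.0002
grip_force: 0.4
t 8.37 tool bay [ -80.6 -118.5] tip z 21.7 rot [-3.141  0.    -0.093] F [-1.1 -1.2 -0.2] w 0.0
wrist size [117.  25.] centre [-54.9 -50. ] cap [-13.7  52. ] plain [ -96.1 -152. ] ang 22.0 orangeC False
side size [259.  55.] centre [-51.4  -1.8] cap [-10.1 100.2] plain [ -92.6 -103.8] ang 22.0 orangeC [ -8.6 103.8]
```

Milestone 1 is reached: the cap is at about y=100, past the post, and the plain end is at x≈-77. I'll nudge 5 mm more along +y, then go round behind the plain end and swing it in.

```bash

python3 -m handwheel '0 0 0 0 -3 0 0;0 0 0 0 -3 0 0;0 0 0 0 0 0 0;0 0 0 0 15 0 0;0 0 0 -20 10 0 0'
python3 -m handwheel '0 0 0 -27 0 0 0;0 0 0 0 -25 0 0;0 0 0 0 -25 0 0;0 0 0 0 0 0 0'
python3 - <<'E'
from h import *
state();track("wrist","w8");track("side","s8")
E
```

```text
t: 8.88
tool_pos: [0.5192, -0.0421, 0.1958]
tcp_rot: [3.141, -0.005, -0.093]
force: [0.5, -1.0, 0.5]
width: -0.0002
grip_force: 0.0
t: 9.22
tool_pos: [0.494, 0.0137, 0.1947]
tcp_rot: [-3.14, 0.0, -0.092]
force: [-0.7, 0.7, 0.0]
width: -0.0002
grip_force: 0.0
t 9.22 tool bay [-128.2  -85.5] tip z 21.7 rot [-3.14   0.    -0.092] F [-0.7  0.7  0. ] w -0.0
wrist size [131.  25.] centre [-53.2 -37.6] cap [-12.   64.4] plain [ -94.5 -139.6] ang 22.0 orangeC False
side size [229.  55.] centre [-47.5  13.1] cap [ -6.2 115. ] plain [-88.9 -88.9] ang 22.1 orangeC [ -6.8 107. ]
```

```bash

python3 -m handwheel '0 0 0 12 0 0 0;0 0 0 10 0 0 0;0 0 0 6 0 0 0;0 0 0 6 0 0 0;0 0 0 6 0 0 0'
python3 -m handwheel '0 0 0 6 0 0 0;0 0 0 6 0 0 0;0 0 0 6 0 0 0;0 0 0 6 0 0 0;0 0 0 6 0 0 0'
python3 -m handwheel '0 0 0 6 0 0 0;0 0 0 6 0 0 0;0 0 0 0 0 0 0'
python3 - <<'E'
from h import *
state();track("wrist","w9");track("side","s9")
E
```

```text
t: 9.73
tool_pos: [0.5343, 0.0067, 0.1944]
tcp_rot: [3.141, 0.001, -0.094]
force: [-2.0, -1.8, 0.4]
width: 0.0
grip_force: 0.9
t: 10.15
tool_pos: [0.5646, 0.0044, 0.1946]
tcp_rot: [-3.142, 0.0, -0.093]
force: [-1.6, -1.1, -0.8]
width: 0.0001
grip_force: 0.8
t: 10.4
tool_pos: [0.5774, 0.0032, 0.195]
tcp_rot: [-3.142, -0.002, -0.094]
force: [-0.1, -0.4, -0.2]
width: 0.0002
grip_force: 0.0
t 10.4 tool bay [-44.1 -88.3] tip z 22.0 rot [-3.142e+00 -2.000e-03 -9.400e-02] F [-0.1 -0.4 -0.2] w 0.0
wrist size [138.  25.] centre [-14.3 -30.5] cap [-6.4 79.3] plain [ -22.2 -140.2] ang 4.1 orangeC False
side size [226.  59.] centre [-27.6   9.2] cap [-19.2 118.9] plain [ -35.9 -100.5] ang 4.3 orangeC [ -8.4 113.2]
```

```bash

python3 -m handwheel '0 0 0 5 0 0 0;0 0 0 5 0 0 0;0 0 0 4 0 0 0;0 0 0 0 0 0 0'
python3 -m handwheel '0 0 0 2 0 0 0;0 0 0 2 0 0 0;0 0 0 0 0 0 0'
python3 - <<'E'
from h import *
state();track("wrist","w10")
E
```

```text
t: 10.83
tool_pos: [0.5909, 0.0019, 0.1949]
tcp_rot: [-3.142, -0.001, -0.094]
force: [-0.2, 1.2, 0.4]
width: 0.0
grip_force: 0.0
t: 11.08
tool_pos: [0.5942, 0.0016, 0.1947]
tcp_rot: [3.141, -0.0, -0.094]
force: [-0.1, -0.5, -0.3]
width: 0.0001
grip_force: 0.3
t 11.08 tool bay [-27.3 -88.3] tip z 21.7 rot [ 3.141 -0.    -0.094] F [-0.1 -0.5 -0.3] w 0.0
wrist size [ 25. 142.] centre [ -3.6 -28.4] cap [-5.5 81.6] plain [  -1.7 -138.4] ang -1.0 orangeC False
```

```bash

python3 -m handwheel '0 0 0 2 0 0 0;0 0 0 2 0 0 0;0 0 0 0 0 0 0'
python3 -m handwheel '0 0 0 -15 0 0 0;0 0 0 0 -35 0 0;0 0 0 0 -35 0 0;0 0 0 0 -35 0 0;0 0 0 0 0 0 0'
python3 - <<'E'
from h import *
state();track("wrist","w11")
E
```

```text
t: 11.38
tool_pos: [0.5983, 0.0012, 0.1947]
tcp_rot: [-3.142, -0.001, -0.094]
force: [-0.4, -1.3, -0.0]
width: -0.0001
grip_force: 0.3
t: 11.8
tool_pos: [0.5931, 0.1124, 0.1952]
tcp_rot: [-3.139, -0.002, -0.09]
force: [-0.0, 0.3, 0.5]
width: -0.0002
grip_force: 0.0
t 11.8 tool bay [-38.6  21.9] tip z 22.2 rot [-3.139e+00 -2.000e-03 -9.000e-02] F [-0.   0.3  0.5] w -0.0
wrist size [ 26. 218.] centre [-2.2 11.3] cap [ -6.6 121.2] plain [  2.3 -98.6] ang -2.3 orangeC [ -5.7 110.9]
```

View pics/w11.png

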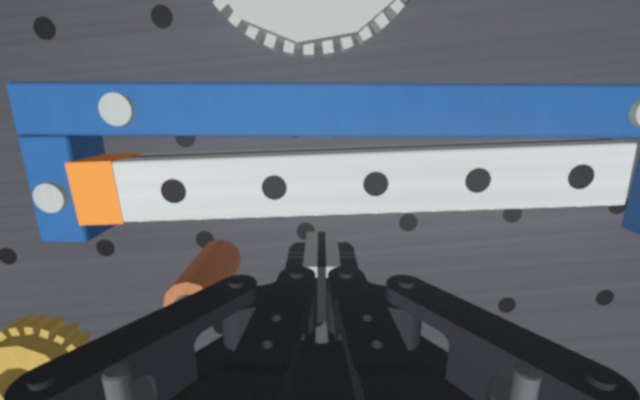

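The bar is in the bay with its plain end at the fence. The capped end, orange at (95,190), still has a gap of a few mm at the fence and touches the +y cheek. I'll push near mid-length.

```bash

python3 -m handwheel '0 0 0 6 0 0 0;0 0 0 4 0 0 0;0 0 0 2 0 0 0;0 0 0 2 0 0 0;0 0 0 0 0 0 0'
python3 -m handwheel '0 0 0 2 0 0 0;0 0 0 2 0 0 0;0 0 0 0 0 0 0'
python3 - <<'E'
from h import *
state();track("wrist","w12")
E
```

```text
t: 12.27
tool_pos: [0.6069, 0.105, 0.1945]
tcp_rot: [3.142, 0.001, -0.095]
force: [-2.1, 0.2, 1.2]
width: -0.0002
grip_force: 1.3
t: 12.52
tool_pos: [0.6106, 0.1052, 0.1944]
tcp_rot: [3.141, 0.002, -0.094]
force: [-3.7, 0.4, 1.6]
width: 0.0001
grip_force: 2.3
t 12.52 tool bay [-20.5  16.3] tip z 21.4 rot [ 3.141e+00  2.000e-03 -9.400e-02] F [-3.7  0.4  1.6] w 0.0
wrist size [ 26. 218.] centre [ 3.7 11. ] cap [  3.7 121. ] plain [  3.7 -99. ] ang -0.0 orangeC [  4.4 110.7]
```

```bash

python3 -m handwheel '0 0 0 2 0 0 0;0 0 0 2 0 0 0;0 0 0 0 0 0 0'
python3 -m handwheel '0 0 0 -15 0 0 0;0 0 0 -5 0 0 0;0 0 0 0 0 0 0'
python3 - <<'E'
from h import *
state();track("wrist","w13")
E
```

```text
t: 12.82
tool_pos: [0.6121, 0.1053, 0.1939]
tcp_rot: [3.141, 0.01, -0.093]
force: [-18.8, -0.2, 13.1]
width: 0.0
grip_force: 9.4
t: 13.07
tool_pos: [0.5945, 0.1071, 0.1947]
tcp_rot: [-3.142, -0.001, -0.093]
force: [-0.5, 0.0, -0.3]
width: -0.0005
grip_force: 0.0
t 13.07 tool bay [-36.7  16.7] tip z 21.7 rot [-3.142e+00 -1.000e-03 -9.300e-02] F [-0.5  0.  -0.3] w -0.0
wrist size [218.  25.] centre [ 3.6 11. ] cap [  3.8 121. ] plain [  3.4 -99. ] ang 0.1 orangeC [  3.9 110.7]
```

View pics/w13.png

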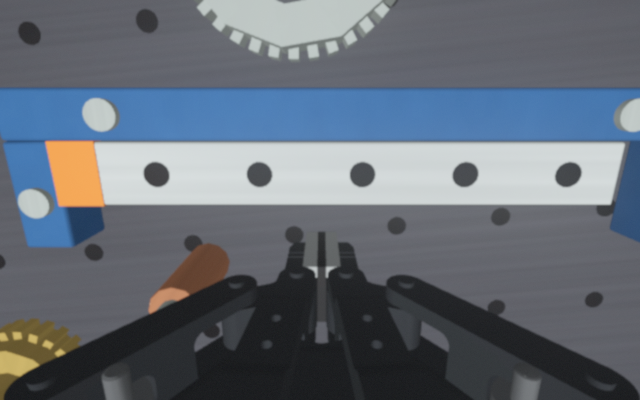

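The bar now lies flush along the fence: its edge follows the fence edge from (45,141) to (625,141), and the force rose to 19 N on contact. It is between the cheeks and the tool has backed off.

```bash
python3 -c "
from cell import env
print(env.close_job())"
```

```text
the job is handed in; nothing more can be done
None
```

The bar lies fully home: flat against the bay's back fence along its full length, capped end behind the post, between the cheeks. The job was handed in at about 13 s; the hand-in returned no verdict, so this rests on the last wrist-camera picture and the push force.

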